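# Re-zero the ratcheted vial carousel and index it two clicks

### The arm

A 6-joint arm with a two-finger parallel gripper is mounted at the origin on a cart in front of the work surface, level with it; the furniture and walls round the work are solid. World frame = base frame: x ahead of the robot, y to its left, z up, the work surface at z = 0. Lengths are in m, angles in degrees, forces in N, time in s.
With the tool pointing down it reaches from about 0.4 to 0.825 m from the base axis. Payload 7 kg.
Tool frame: the origin (TCP) lies midway between the tips of the shut fingers; the grasp point (between the pads) lies 19 mm behind it; z points along the fingers, x is the direction in which the jaws open and shut, and the axes are right-handed (so a half turn about z gives the same grasp; the last joint's range is limited). The gripper opens to 88 mm and grips with 3 to 60 N. Pads are 19 mm wide; open, the fingers measure 130 mm over their backs; the gripper's body (78 mm by 193 mm) begins 47 mm behind the grasp point.
Start: joints at [89.043, 20.546, 0.682, 0, -70.136, -16.507], TCP at [0.203, 0.644, 0.227] pointing down, gripper open.
Joint ranges: [-176.03, 176.03], [-82.01, 121.73], [-58.28, 71.71], [-173.87, 95.51], [-174.79, -0.11], [-173.66, 173.66]. Speed limits (degrees/s): [136.94, 136.94, 172.46, 180, 180, 180].

### API

Orientations are given as [roll, pitch, yaw] about the fixed x, y, z axes, in that order (R = Rz(yaw) Ry(pitch) Rx(roll)).
In Python, from plant import * gives the robot as it stands. The module is installed in compiled form; this text tells all that it offers.
- The arm moves only by the shell command python3 -m pendant 'ROWS' [OPENING]. ROWS is JSON, a list that holds one entry, the list of rows, each a list of 6 numbers: the shift along the world's x, y, z in mm, then the turn, a rotation vector about the world's x, y, z in degrees. A call has 1 to 10 rows; each row is the pose to reach, as a shift and turn from the pose commanded when the call began; what a row does not reach only later rows make up. A row lasts 1/8 s, in which the tool goes at most 62.5 mm and 10.7 degrees, less where a joint would pass 70% of its speed; a pose out of reach is approached as far as the arm can. A call with a gripper value outside its range is refused whole. OPENING is the closure, from -1 (fully open) to 1 (shut), set as the call begins (- or left out, the last holds). The fingers move at their own pace and stop on an object; the grip force is fixed at half the most. Time passes only in rows, so rows that repeat a pose let the fingers close. It gives the time, the measured TCP pose, the force and the opening at its end, in the units of the state.
- get_obs(): the state, without advancing time (a new reading comes with each control period).
- snapshot(name): name is "scene" or "top" or "wrist"; returns a dict with "pixels" (480x640x3 uint8, red, green, blue), "depth" (480x640 float32, m along the optical axis (not along the pixel's ray), 0 where there is no reading), "fx", "fy", "cx", "cy" (pixels), "pose" (4x4, takes a point from camera to world coordinates); the wrist camera has in their place "tool_from_camera" (4x4, takes a point from camera to tool coordinates, whose origin is the TCP and whose axes are the tool frame's). Camera axes: x right, y down, z forward; pixel columns grow to the right and rows downward; lengths in m; the calibration is good to about 2 mm. The wrist camera is an equidistant fisheye: a pixel r from the principal point sees the ray r / f radians off the axis. A picture is of the moment at which its call begins: read the wrist's pose just before it.
- close_job(): hands the job in, once; it reports no verdict.
The state is a dict: "clock": time; "joint_pos": joint angles; "qvel": joint speeds; "tau": joint torques, N m; "tool_pos": TCP position; "orientation": TCP orientation; "force": force on the tool from outside, world axes, zero at the start; "moment": the same for the moment, N m; "opening": finger opening in m.
Only numpy, scipy, OpenCV 4.12 (cv2) and the standard library are available. Lean on these libraries where they do the work, as an engineer would, in place of code of your own. Each camera call takes 0.05 s, during which the arm holds its last target. There are 200 camera calls.

### The job

Re-zero the hand-indexed vial carousel: swing the release lever all the way over to free the pawl, turn the knob back (clockwise seen from above) until the carousel bears gently against its zero stop, and swing the lever all the way home again so that the pawl drops onto the ratchet wheel. Then advance the knob forward (counter-clockwise) two clicks, one at a time, letting it settle for about a second after each, and let go. Never force the wheel back against the engaged pawl, do not ram the zero stop, and leave the things round it where they are.

Things in the scene. Friction and masses are not known exactly. Their poses are not given: they have to be found in the camera images.
- indexer: Fixed base of the vial carousel: a bright aluminium disc 184 mm across, 12 mm thick, with a square tab (125 x 115 mm) at its +x +y side that carries pawl and release lever. Origin under the carousel's vertical axis, on the worktop; z up.
- knob_grip (a point): Point on the carousel's vertical axis at grip height of its black bar knob, 112 mm above the worktop. The bar is 62 mm long, 14 mm wide, heights 86 to 123 mm; the point's x axis lies along the bar and turns with it. Below is a grey platter of 64 mm radius, top at 40 mm, with five fixed vials reaching 91 mm up and 58 mm from the axis.
- carousel (a joint): Angle of carousel and knob, rad, growing forward (counter-clockwise from above); at 0 the bar lies along the base's x. 16 ratchet teeth: seats at multiples of 0.393. Pawl engaged: forward only, at about 0.1 N m; some 0.05 rad past a seat's angle the tooth has clicked, and the wheel, let go, settles back on the seat. From the zero stop the first click seats at 0.393, the second at 0.785.
- zero_stop: Curved rail on the base's rim, 83 mm from the axis, with a steel post, 10 mm thick, 44 mm high, clamped somewhere along it. The platter's lug meets the post at a carousel angle of 0.01 to 0.27 rad; this pose does not tell which: feel for it. Turning back takes 0.03 N m before; 1 to 6 N on the post (0.1 to 0.5 N m on the knob) is right, 12 N is ramming. Origin on the carousel's axis.
- pawl: Dark steel pawl, 95 mm long, pivoted on the tab beside the ratchet wheel; a spring holds its tip in the teeth unless the release lever's cam swings it off. Not to be touched; overloaded by 25 N, as when the wheel is turned back hard against it. Origin on its pivot.
- lever_peg (a point): Grip point, 68 mm above the worktop, of the upright black peg at the end of the release lever: 12 mm in diameter, free from 40 mm up to its top at 80 mm. It travels on a level circle of 55 mm radius about lever_pivot. The peg is round and can turn between the fingers.
- lever_pivot (a point): Point on the vertical axis of the release lever, on the tab, 34 mm above the worktop; its x axis is that of the base.
- release_lever (a joint): Angle of the release lever, rad, growing clockwise from above: 0 = home against its end, pawl engaged, lever pointing 150 degrees counter-clockwise from the base's x axis; 1.57 = over against its end, pawl free, lever pointing 60 degrees. A push of 2 to 6 N on the peg moves it; it stays where it is left.
- cup_grey: Bystander: lidded white sample cup, dark lid, 55 mm wide, 58 mm tall, beside the base. Origin: centre of its underside.
- dropper: Bystander: small amber bottle, 34 mm wide, 85 mm tall, beside the base. Origin: centre of its underside.
- spare_vial: Bystander: glass vial with white cap, 22 mm wide, 48 mm tall, behind the base. Origin: centre of its underside.
- tape_roll: Bystander: roll of tape lying flat, 52 mm wide, 19 mm tall. Origin: centre of its underside.
- cup_blue: Bystander: lidded sample cup, blue lid, 55 mm wide, 58 mm tall. Origin: centre of its underside.
- stopwatch: Bystander: round stopwatch lying flat, 49 x 64 x 14 mm. Origin: centre of its underside.
- tweezers: Bystander: steel tweezers lying flat, 122 mm long. Origin: centre of its underside.

How it is judged (in metres and radians):
On the way, in this order (a step that is already met when the one before it is completed fails the run):
1. the release lever is swung over and the pawl is free (value of joint release_lever above 1.4 rad), for 0.2 s.
2. with the pawl free, the carousel bears against the zero stop (contact force between zero_stop and anything else above 0.7 N and value of joint carousel below 0.3 rad and value of joint release_lever above 1.3 rad), for 0.15 s.
3. the lever is home again with the carousel still near the stop (value of joint release_lever below 0.15 rad and value of joint carousel below 0.31 rad), for 0.2 s.
4. the first click has settled (value of joint carousel between 0.33 and 0.5 rad and value of joint release_lever below 0.15 rad), for 0.5 s.
At the end, for the whole second after the job is handed in: The carousel rests two clicks forward of the zero stop (joint between 0.70 and 0.89 rad, nominally 0.785), the release lever is home (below 0.15 rad) and everything is still and let go (value of joint carousel between 0.7 and 0.89 rad and value of joint release_lever below 0.15 rad and velocity of joint carousel between -0.05 and 0.05 rad/s); the robot touches nothing.
It fails at once if the carousel is rammed against the zero stop, or the stop is struck (12 N or more) (contact force between zero_stop and anything else above 12 N).
It fails at once if the pawl is overloaded (25 N or more) (contact force between pawl and anything else above 25 N).
It fails at once if a bystander is shifted by more than 3 cm (distance of any of cup_grey, dropper, spare_vial, tape_roll, cup_blue, stopwatch, tweezers from where it was at the start of the episode above 0.03 m).
It also fails if it takes over 72 s, if anything falls off the work surface, if the arm or the gripper's body presses on something with over 40 N, if the wrist force passes 120 N, or if a joint passes its speed limit or range.

## Working session

There is one attempt and no reset: what is moved stays moved. The work goes in short steps, Python scripts to look and compute and a shell command to move; the robot and the scene stay as the last step left them, time stands still between calls to the robot, and variables do not carry over. Pictures are saved under pics/ and viewed, about 8 in all and at most 12, crops included, and the job is handed in when it is done.

```bash
mkdir -p pics
cat > h.py <<'E'
from plant import *
import numpy as np, cv2
def save(name,fn):
    s=snapshot(name); cv2.imwrite('pics/'+fn+'.png',s['pixels'][:,:,::-1]); np.savez('pics/'+fn+'.npz',**s); return s
def ray(s,u,v,z):
    P=s['pose']; d=P[:3,:3]@np.array([(u-s['cx'])/s['fx'],(v-s['cy'])/s['fy'],1]); o=P[:3,3]
    return o+d*(z-o[2])/d[2]
E
python3 - <<'E'
from h import *
o=get_obs();print(o)
for n in('top','scene'):
    s=save(n,n+'0');print(n,s['fx'],s['cx'],s['cy'],s['pose'].round(3).tolist())
E
```

```text
{'clock': 0.0, 'joint_pos': array([ 8.90436437e+01,  2.05918117e+01,  6.33544056e-01, -2.09753288e-02,
       -7.01367939e+01, -1.65071883e+01]), 'qvel': array([ 0.03185518,  0.00039312, -0.11619052,  0.00393692, -0.03704955,
        0.04179452]), 'tau': array([ 1.92509484e-03, -5.82718456e+01,  2.93036610e+01,  6.99671879e+00,
        6.81074336e-03, -1.57251966e-04]), 'tool_pos': array([0.20243694, 0.64340394, 0.22561402]), 'orientation': array([-1.79991892e+02, -9.67465727e-02, -1.07470695e+02]), 'force': array([0.53506089, 0.47229536, 1.08495209]), 'moment': array([0.02903564, 0.01655907, 0.02207433]), 'opening': 0.08761768733585042}
top 448.2371379784348 317.8368358018604 242.45469363277903 [[0.008, -0.988, 0.154, 0.34], [-1.0, -0.012, -0.02, -0.093], [0.021, -0.154, -0.988, 1.049], [0.0, 0.0, 0.0, 1.0]]
scene 623.9995718622321 320.4393797497802 247.14822816429273 [[0.649, -0.509, 0.565, -0.25], [-0.761, -0.432, 0.484, -0.771], [-0.003, -0.744, -0.668, 0.989], [0.0, 0.0, 0.0, 1.0]]
```

View pics/top0.png

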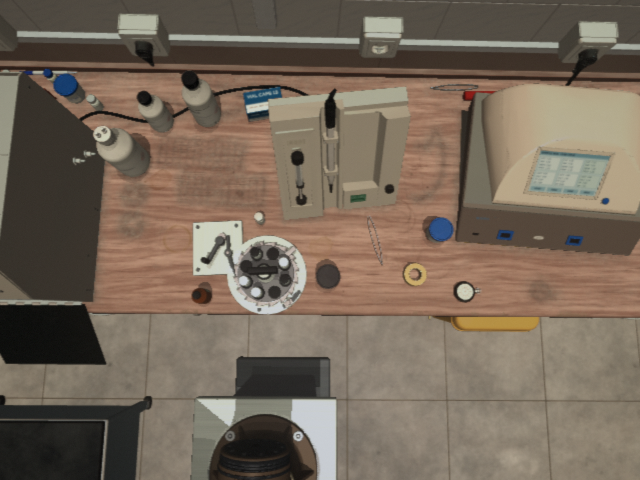

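View pics/scene0.png

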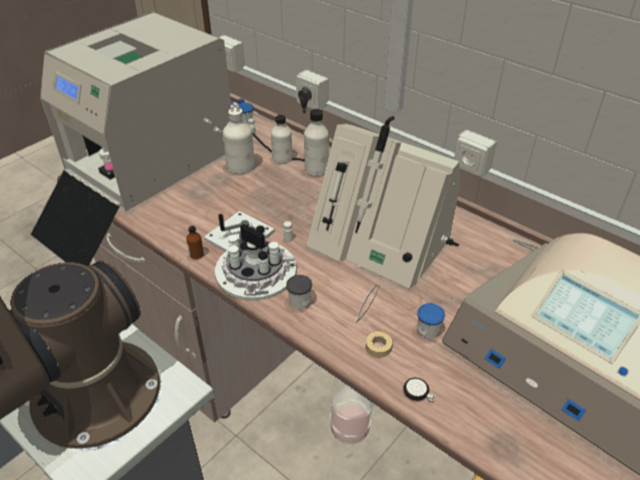

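Run:
```python
import cv2,numpy as np
a=cv2.imread('pics/top0.png')[205:325,180:350]; a=cv2.resize(a,None,fx=4.6,fy=4.6,interpolation=cv2.INTER_CUBIC)
cv2.imwrite('pics/c0.png',a)
from h import *
s=dict(np.load('pics/top0.npz'))
for u,v,z in((267,275,.012),(263,268,.123)):print(ray(s,u,v,z))
```

```text
[0.42411286 0.00326791 0.012     ]
[0.42947022 0.00158599 0.123     ]
```

View pics/c0.png

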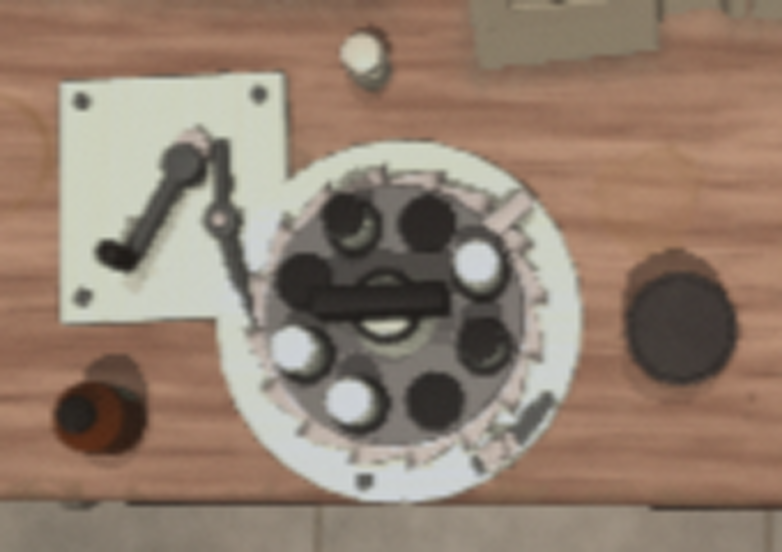

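Run:
```python
from h import *
s=dict(np.load('pics/top0.npz'))
c=lambda u,v,z:(ray(s,180+(u+.5)/4.6-.5,205+(v+.5)/4.6-.5,z)*1000).round(1)
for n,p in dict(discL=(217,321,.012),discR=(582,321,.012),discT=(400,140,.012),discB=(400,503,.012),tabTL=(60,83,.012),tabTR=(285,73,.012),tabBL=(61,323,.012),barL=(311,303,.123),barR=(449,300,.123),hub=(183,163,.04),peg=(110,250,.08),peg2=(117,253,.08),post=(530,418,.044),lug=(510,212,.03)).items():print(n,c(*p))
# depth points high
d=s['depth'];v,u=np.nonzero((d>0));P=np.c_[(u-s['cx'])/s['fx'],(v-s['cy'])/s['fy'],np.ones(len(u))]*d[v,u][:,None]
W=P@s['pose'][:3,:3].T+s['pose'][:3,3]
m=(abs(W[:,0]-.43)<.06)&(abs(W[:,1])<.06)&(W[:,2]>.11)
Q=W[m];print('bar',len(Q),Q.mean(0),np.linalg.svd(Q[:,:2]-Q[:,:2].mean(0))[2][0])
m=(abs(W[:,0]-.45)<.04)&(abs(W[:,1]-.1)<.04)&(W[:,2]>.06)
print('peg',W[m].round(3))
```

```text
discL [424.6  95.9  12. ]
discR [426.4 -87.1  12. ]
discT [517.8   6.7  12. ]
discB [335.2   2.   12. ]
tabTL [545.1 180.4  12. ]
tabTR [551.8  66.3  12. ]
tabBL [422.8 173.6  12. ]
barL [424.   33.9 123. ]
barR [426.  -27.8 123. ]
hub [500.1 110.6  40. ]
peg [451.9 134.9  80. ]
peg2 [450.5 131.6  80. ]
post [376.5 -62.7  44. ]
lug [478.9 -50.7  30. ]
bar 210 [0.42618111 0.00464162 0.12174345] [ 0.06061734 -0.99816108]
peg [[0.457 0.139 0.076]
 [0.456 0.137 0.078]
 [0.456 0.135 0.078]
 [0.454 0.138 0.081]
 [0.454 0.136 0.079]
 [0.454 0.135 0.077]
 [0.455 0.133 0.074]
 [0.452 0.139 0.078]
 [0.452 0.136 0.08 ]
 [0.452 0.134 0.079]
 [0.452 0.132 0.077]
 [0.453 0.132 0.068]
 [0.45  0.138 0.079]
 [0.45  0.137 0.077]
 [0.449 0.133 0.083]
 [0.45  0.132 0.077]
 [0.451 0.132 0.067]
 [0.452 0.132 0.061]
 [0.447 0.138 0.08 ]
 [0.448 0.136 0.079]
 [0.448 0.134 0.079]
 [0.448 0.133 0.072]
 [0.449 0.132 0.068]
 [0.446 0.14  0.072]
 [0.446 0.136 0.077]
 [0.447 0.136 0.069]
 [0.446 0.134 0.07 ]]
```

```bash
python3 -m pendant '[[[8,-50,0,0,0,0],[16,-100,0,0,0,0],[24,-150,0,0,0,0],[32,-200,0,0,0,-8],[40,-250,0,0,0,-17],[48,-300,0,0,0,-26],[80,-345,0,0,0,-35],[120,-385,0,0,0,-44],[160,-425,0,0,0,-53],[200,-465,0,0,0,-62]]]' 0.09
python3 -m pendant '[[[20,-20,0,0,0,-5],[40,-40,0,0,0,-10],[48,-44,-30,0,0,-10],[48,-44,-30,0,0,-10]]]'
python3 - <<'E'
from h import *
o=get_obs();print(o['tool_pos'],o['orientation'],o['force'],o['opening'],o['clock'])
s=save('wrist','w1');print(s['fx'],s['cx'],s['cy'],s['tool_from_camera'].round(3).tolist())
save('top','t1')
E
```

```text
clock: 1.35
tool_pos: [0.4035, 0.1774, 0.2268]
orientation: [180.0, 0.0, -169.7]
force: [1.0, 0.9, 0.1]
opening: 0.04
clock: 1.85
tool_pos: [0.4495, 0.1335, 0.1946]
orientation: [-179.9, -0.2, -179.6]
force: [-0.2, -0.1, -0.1]
opening: 0.0398
[0.44946536 0.13349168 0.19459447] [-179.85200025   -0.23153272 -179.56188868] [-0.21108979 -0.14744783 -0.08034495] 0.039791691053441866 1.85
371.64829954431775 323.96463313346464 242.54623966539307 [[1.0, -0.0, 0.0, -0.0], [-0.0, 0.961, 0.275, -0.074], [-0.0, -0.275, 0.961, -0.16], [0.0, 0.0, 0.0, 1.0]]
```

View pics/w1.png

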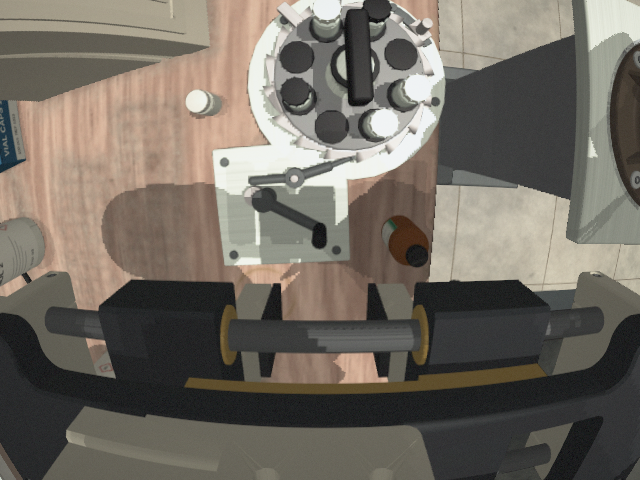

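```bash
cat >> h.py <<'E'
from scipy.spatial.transform import Rotation as R
def wray(s,o,u,v,z):
    dx,dy=u-s['cx'],v-s['cy'];r=np.hypot(dx,dy);t=r/s['fx']
    d=np.array([np.sin(t)*dx/r,np.sin(t)*dy/r,np.cos(t)]);T=s['tool_from_camera']
    Rw=R.from_euler('xyz',o['orientation'],degrees=True).as_matrix()
    p=Rw@T[:3,3]+o['tool_pos'];d=Rw@T[:3,:3]@d
    return ((p+d*(z-p[2])/d[2])*1000).round(1)
E
python3 - <<'E'
from h import *
s=dict(np.load('pics/w1.npz'));o=get_obs()
for n,a in dict(peg=(320,230,.08),hub=(263,201,.04),bar1=(358,15,.123),bar2=(359,100,.123),post=(425,25,.044)).items():print(n,wray(s,o,*a))
E
```

```text
peg [453.4 130.1  80. ]
hub [503.5 114.4  40. ]
bar1 [430.5 -20.8 123. ]
bar2 [429.6  35.8 123. ]
post [365.6 -43.9  44. ]
```

```bash
python3 -m pendant '[[[2,0,-40,0,0,0],[2,0,-80,0,0,0],[2,0,-115,0,0,0],[2,0,-143,0,0,0],[2,0,-143,0,0,0]]]'
python3 -m pendant '[[[0,0,0,0,0,0],[0,0,0,0,0,0],[0,0,0,0,0,0],[0,0,0,0,0,0]]]' 1
python3 - <<'E'
from h import *
s=save('wrist','w2')
E
```

```text
clock: 2.58
tool_pos: [0.4518, 0.1349, 0.0531]
orientation: [-179.9, -0.1, -179.4]
force: [-0.1, 0.1, 0.5]
opening: 0.0398
clock: 3.08
tool_pos: [0.4528, 0.1352, 0.0543]
orientation: [179.9, 0.1, -179.5]
force: [-2.7, 1.6, 5.9]
opening: 0.0115
```

View pics/w2.png

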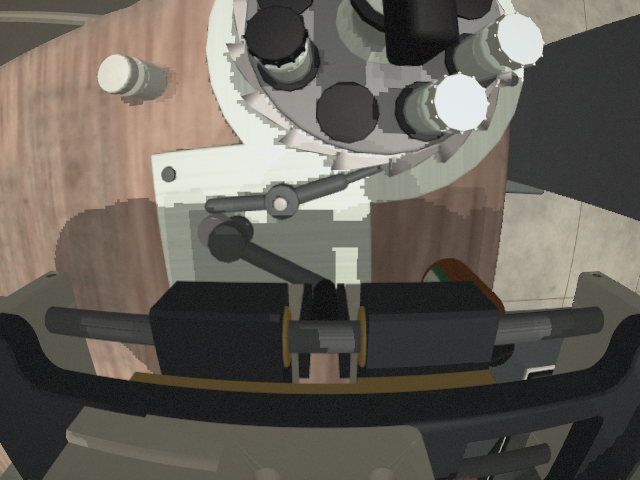

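```bash
python3 -m pendant '[[[4.6,7.6,0,0,0,0],[10.2,14.2,0,0,0,0],[16.8,19.8,0,0,0,0],[24.1,24.3,0,0,0,0],[32.1,27.6,0,0,0,0]]]'
python3 -m pendant '[[[8.4,2,0,0,0,0],[17,2.7,0,0,0,0],[25.6,2,0,0,0,0],[34,0,0,0,0,0]]]'
```

```text
clock: 3.75
tool_pos: [0.4832, 0.1635, 0.0537]
orientation: [179.9, -0.1, -179.5]
force: [-9.9, 7.1, 5.7]
opening: 0.0114
clock: 4.25
tool_pos: [0.5176, 0.1626, 0.0533]
orientation: [180.0, -0.1, -179.5]
force: [-5.1, 3.4, 2.8]
opening: 0.0115
```

```bash
python3 -m pendant '[[[4,-1.5,0,0,0,0],[7.7,-3.2,0,0,0,0],[7.7,-3.2,0,0,0,0]]]'
python3 -m pendant '[[[2,-1.2,0,0,0,0],[2,-1.2,0,0,0,0],[2,-1.2,0,0,0,0]]]'
python3 - <<'E'
from h import *
save('wrist','w3');save('top','t3')
E
```

```text
clock: 4.62
tool_pos: [0.5256, 0.1592, 0.0533]
orientation: [-180.0, -0.1, -179.5]
force: [-4.3, 2.3, 1.5]
opening: 0.0113
clock: 5.0
tool_pos: [0.527, 0.1583, 0.0533]
orientation: [180.0, -0.1, -179.5]
force: [-7.7, 5.3, 2.3]
opening: 0.0111
```

View pics/w3.png

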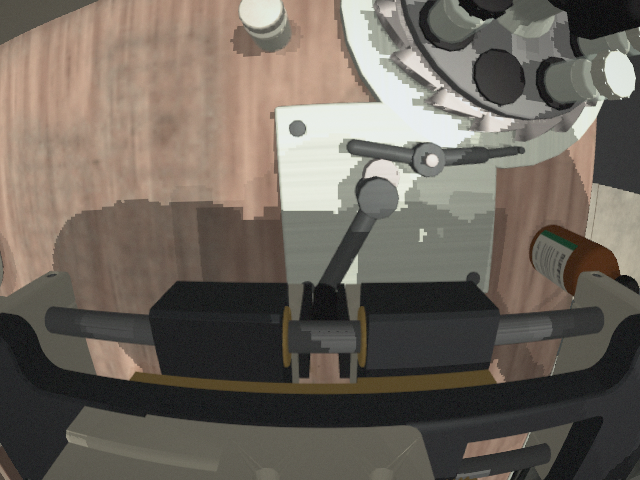

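```bash
python3 -m pendant '[[[0,0,0,0,0,0],[0,0,0,0,0,0],[0,0,0,0,0,0],[0,0,40,0,0,0],[0,0,90,0,0,0],[-20,-10,125,0,0,0],[-60,-40,130,0,0,0],[-100,-75,130,0,0,3],[-100,-75,130,0,0,3]]]' 0.09
python3 - <<'E'
from h import *
o=get_obs();print(o['tool_pos'],o['orientation'],o['clock'])
s=save('wrist','w4');t=save('top','t4')
d=t['depth'];v,u=np.nonzero((d>0));P=np.c_[(u-t['cx'])/t['fx'],(v-t['cy'])/t['fy'],np.ones(len(u))]*d[v,u][:,None]
W=P@t['pose'][:3,:3].T+t['pose'][:3,3]
m=(abs(W[:,0]-.43)<.05)&(abs(W[:,1])<.045)&(W[:,2]>.11)&(W[:,2]<.13)
Q=W[m][:,:2];print('topbar',len(Q),Q.mean(0),Q.max(0),Q.min(0))
d=s['depth'];v,u=np.nonzero((d>0)&(np.arange(480)<270)[:,None]);dx,dy=u-s['cx'],v-s['cy'];r=np.hypot(dx,dy);t=r/s['fx']
z=d[v,u];P=np.c_[np.tan(t)*dx/r*z,np.tan(t)*dy/r*z,z];T=s['tool_from_camera']
Rw=R.from_euler('xyz',o['orientation'],degrees=True).as_matrix()
W=(P@T[:3,:3].T+T[:3,3])@Rw.T+o['tool_pos']
g=s['pixels'][v,u].max(1)<70
m=(abs(W[:,0]-.43)<.05)&(abs(W[:,1])<.045)&(W[:,2]>.115)&(W[:,2]<.135)&g
Q=W[m];print('wbar',len(Q),Q.mean(0),Q.max(0),Q.min(0),np.linalg.svd(Q[:,:2]-Q[:,:2].mean(0),full_matrices=False)[2][0])
E
```

```text
clock: 6.22
tool_pos: [0.4259, 0.081, 0.184]
orientation: [179.9, 0.0, -176.5]
force: [1.1, -0.5, 0.8]
opening: 0.0399
[0.42593965 0.08103031 0.18402476] [ 1.79944867e+02  3.18135337e-02 -1.76486606e+02] 6.225
topbar 209 [0.42614913 0.00445364] [0.43419245 0.03498129] [ 0.41880191 -0.02519998]
wbar 1723 [0.42887909 0.00506906 0.12436326] [0.43641992 0.03494966 0.12660481] [ 0.41936491 -0.0265342   0.12062072] [-0.08008098  0.99678836]
```

View pics/w4.png

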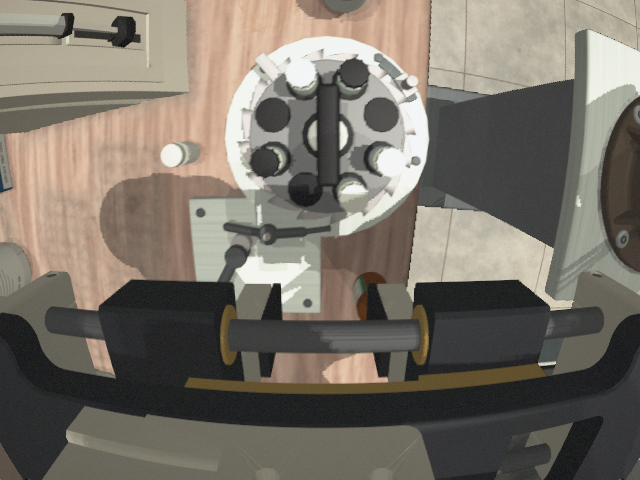

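```bash
python3 -m pendant '[[[1,-40,0,0,0,0],[1.5,-76,-10,0,0,0],[1.5,-76,-50,0,0,0],[1.5,-76,-88,0,0,0],[1.5,-76,-88,0,0,0]]]'
python3 -m pendant '[[[0,0,0,0,0,0],[0,0,0,0,0,0],[0,0,0,0,0,0],[0,0,0,0,0,0]]]' 1
python3 -c "
from plant import *
o=get_obs();print(o['moment'],o['joint_pos'],o['tau'])"
```

```text
clock: 6.95
tool_pos: [0.4287, 0.0064, 0.0934]
orientation: [-179.9, -0.3, -176.5]
force: [0.4, -1.0, -0.2]
opening: 0.0398
clock: 7.45
tool_pos: [0.4279, 0.0067, 0.0959]
orientation: [-180.0, -0.2, -176.5]
force: [-8.9, 2.5, 8.2]
opening: 0.0139
[ 0.99239668  3.42112691 -0.02974855] [ 27.46150137   4.9866212  -39.33552976  -0.09221204 -45.82860763
 -23.90246984] [ -1.12817075 -26.8242681   24.7285223    6.9667992    2.64914788
   0.03509249]
```

```bash
python3 -m pendant '[[[-1,0.3,-0.5,0,0,-3],[-1,0.3,-0.5,0,0,-9],[-1,0.3,-0.5,0,0,-16],[-1,0.3,-0.5,0,0,-23]]]'
python3 -c "
from plant import *
o=get_obs();print(o['moment'],o['joint_pos'])"
```

```text
clock: 7.95
tool_pos: [0.4289, 0.0068, 0.096]
orientation: [-180.0, 0.0, 160.3]
force: [2.3, -5.9, 1.1]
opening: 0.0141
[-2.12464981 -0.39130977  0.00922367] [ 27.51777356   4.95445701 -39.43694895   0.07937162 -45.59663957
 -47.23617445]
```

```bash
python3 -m pendant '[[[0.2,-0.6,0,0,0,-7],[0.2,-0.6,0,0,0,-15],[0.2,-0.6,0,0,0,-23],[0.2,-0.6,0,0,0,-31],[0.2,-0.6,0,0,0,-37],[0.2,-0.6,0,0,0,-42],[0.2,-0.6,0,0,0,-45],[0.2,-0.6,0,0,0,-45]]]'
python3 -c "
from plant import *
o=get_obs();print(o['moment'],o['joint_pos'])"
```

```text
clock: 8.95
tool_pos: [0.4304, 0.0054, 0.096]
orientation: [179.9, 0.2, 115.6]
force: [8.6, -14.4, -6.2]
opening: 0.0138
[-5.0215889  -3.50442417  0.04258656] [ 27.34400178   5.0308946  -39.40800893   0.23398783 -45.48586515
 -91.9550378 ]
```

```bash
python3 -m pendant '[[[0.9,-1.5,0.3,0,0,-1],[0.9,-1.5,0.3,0,0,-2],[0.9,-1.5,0.3,0,0,-3],[0.9,-1.5,0.3,0,0,-4],[0.9,-1.5,0.3,0,0,-4]]]'
python3 -c "
from plant import *
o=get_obs();print(o['moment'],o['orientation'])"
```

```text
clock: 9.57
tool_pos: [0.4306, 0.0051, 0.096]
orientation: [179.9, 0.1, 111.5]
force: [3.7, -6.5, -0.6]
opening: 0.0139
[-1.91587935 -1.31887161  0.04851632] [1.79936948e+02 5.02167744e-02 1.11536439e+02]
```

```bash
for i in 1; do python3 -m pendant '[[[0.4,-0.9,0,0,0,-1],[0.4,-0.9,0,0,0,-2],[0.4,-0.9,0,0,0,-2]]]' | grep -v open; python3 -c "
from plant import *
o=get_obs();print(o['moment'],o['orientation'])"; done
python3 -m pendant '[[[0,0,0,0,0,-1],[0,0,0,0,0,-2],[0,0,0,0,0,-2]]]' | grep -v open; python3 -c "
from plant import *
o=get_obs();print(o['moment'],o['orientation'])"
```

```text
clock: 9.95
tool_pos: [0.4307, 0.0048, 0.096]
orientation: [179.9, -0.0, 109.5]
force: [-2.4, 1.3, 5.9]
[ 0.71478848  0.58621939 -0.01675739] [ 1.79935528e+02 -1.74098690e-02  1.09494824e+02]
clock: 10.32
tool_pos: [0.4307, 0.0047, 0.096]
orientation: [179.9, -0.0, 107.5]
force: [-0.9, 0.6, 6.0]
[0.49546044 0.44140089 0.01513934] [ 1.79939277e+02 -9.84320368e-03  1.07502512e+02]
```

```bash
cat > m.sh <<'E'
python3 -c "
from plant import *
o=get_obs();print(o['clock'],'mz',o['moment'].round(3),'F',o['force'].round(1),'yaw',o['orientation'][2].round(2))"
E
python3 -m pendant '[[[0,0,0,0,0,-0.5],[0,0,0,0,0,-1],[0,0,0,0,0,-1]]]' >/dev/null; sh m.sh
python3 -m pendant '[[[0,0,0,0,0,-0.5],[0,0,0,0,0,-1],[0,0,0,0,0,-1]]]' >/dev/null; sh m.sh
```

```text
10.7 mz [ 0.337  0.308 -0.037] F [-1.5  0.7  6.3] yaw 106.51
11.075 mz [0.23  0.282 0.053] F [-0.9  1.   5. ] yaw 105.51
```

```bash
python3 -m pendant '[[[0,0,0,0,0,-0.5],[0,0,0,0,0,-1],[0,0,0,0,0,-1]]]' >/dev/null; sh m.sh
python3 -m pendant '[[[0,0,0,0,0,-0.5],[0,0,0,0,0,-1],[0,0,0,0,0,-1]]]' >/dev/null; sh m.sh
```

```text
11.45 mz [ 0.145  0.196 -0.008] F [-1.2 -0.4  5.1] yaw 104.51
11.825 mz [-0.004  0.134 -0.019] F [ 0.5 -1.2  5.3] yaw 103.51
```

```bash
sed -i "s/,'yaw'/,'t6',o['tau'][5].round(3),'yaw'/" m.sh
python3 -m pendant '[[[0,0,0,0,0,-0.5],[0,0,0,0,0,-1],[0,0,0,0,0,-1]]]' >/dev/null; sh m.sh
python3 -m pendant '[[[0,0,0,0,0,-0.5],[0,0,0,0,0,-1],[0,0,0,0,0,-1]]]' >/dev/null; sh m.sh
```

```text
12.2 mz [-0.15   0.049  0.032] F [ 0.6 -0.5  5.5] t6 -0.041 yaw 102.52
12.575 mz [-0.26   0.    -0.019] F [-0.5 -1.9  5.2] t6 -0.042 yaw 101.51
```

```bash
python3 -m pendant '[[[0,0,0,0,0,-0.5],[0,0,0,0,0,-1],[0,0,0,0,0,-1]]]' >/dev/null; sh m.sh
python3 -m pendant '[[[0,0,0,0,0,-0.5],[0,0,0,0,0,-1],[0,0,0,0,0,-1]]]' >/dev/null; sh m.sh
```

```text
12.95 mz [-0.493 -0.003 -0.057] F [ 0.  -0.1  6.2] t6 -0.043 yaw 100.51
13.325 mz [-0.522 -0.09  -0.016] F [-0.5 -2.   5.6] t6 -0.045 yaw 99.51
```

```bash
python3 -m pendant '[[[0,0,0,0,0,-0.5],[0,0,0,0,0,-1],[0,0,0,0,0,-1]]]' >/dev/null; sh m.sh
python3 -m pendant '[[[0,0,0,0,0,-0.5],[0,0,0,0,0,-1],[0,0,0,0,0,-1]]]' >/dev/null; sh m.sh
```

```text
13.7 mz [-0.641 -0.127 -0.021] F [-0.1 -2.1  5. ] t6 -0.046 yaw 98.52
14.075 mz [-0.724 -0.219 -0.015] F [ 0.5 -1.7  5.4] t6 -0.047 yaw 97.52
```

```bash
python3 -m pendant '[[[0,0,0,0,0,-0.5],[0,0,0,0,0,-1],[0,0,0,0,0,-1]]]' >/dev/null; sh m.sh
```

```text
14.45 mz [-0.902 -0.2   -0.042] F [ 0.8 -2.8  5.7] t6 -0.048 yaw 96.52
```

```bash
python3 -m pendant '[[[0,0,0,0,0,-0.5],[0,0,0,0,0,-1],[0,0,0,0,0,-1]]]' >/dev/null; sh m.sh
```

```text
14.825 mz [-0.922 -0.265  0.315] F [ 0.5 -3.5  4.7] t6 -0.373 yaw 95.56
```

```bash
python3 -m pendant '[[[0,0,0,0,0,-0.5],[0,0,0,0,0,-1],[0,0,0,0,0,-1]]]' >/dev/null; sh m.sh
```

```text
15.2 mz [-1.043 -0.392  0.631] F [-0.4 -3.   5.2] t6 -0.681 yaw 94.59
```

```bash
python3 -m pendant '[[[0,0,0,0,0,-0.5],[0,0,0,0,0,-0.8],[0,0,0,0,0,-0.8]]]' >/dev/null; sh m.sh
```

```text
15.575 mz [-1.257 -0.393  0.724] F [ 0.7 -4.   6.5] t6 -0.752 yaw 93.79
```

```bash
python3 -m pendant '[[[0,0,0,0,0,0.5],[0,0,0,0,0,1],[0,0,0,0,0,1]]]' >/dev/null; sh m.sh
```

```text
15.95 mz [-1.238 -0.362  0.516] F [ 1.6 -3.   5.6] t6 -0.454 yaw 94.78
```

```bash
python3 -m pendant '[[[0,0,0,0,0,0.6],[0,0,0,0,0,0.6],[0,0,0,0,0,0.6]]]' >/dev/null; sh m.sh
python3 -m pendant '[[[0,0,0,0,0,0],[0,0,0,0,0,0],[0,0,0,0,0,0],[0,0,30,0,0,0],[0,0,70,0,0,0],[20,40,75,0,0,8],[45,80,75,0,0,18],[70,120,75,0,0,28],[94,152,75,0,0,38],[96,154,75,0,0,48]]]' 0.09
python3 -m pendant '[[[0,0,0,0,0,10],[0,0,0,0,0,20],[0,0,0,0,0,30],[0,0,0,0,0,37],[0,0,0,0,0,37]]]'
python3 - <<'E'
from h import *
o=get_obs();print(o['tool_pos'],o['orientation'],o['clock'])
s=save('wrist','w5');t=save('top','t5')
E
```

```text
16.325 mz [-1.234 -0.338  0.302] F [-0.3 -4.2  6.7] t6 -0.339 yaw 95.35
clock: 17.58
tool_pos: [0.5275, 0.1604, 0.1695]
orientation: [-180.0, -0.0, 143.7]
force: [-0.4, -0.6, 0.8]
opening: 0.0397
clock: 18.2
tool_pos: [0.5262, 0.1584, 0.1701]
orientation: [-180.0, -0.0, -179.7]
force: [0.3, -0.2, 0.3]
opening: 0.0398
[0.52620417 0.15838666 0.17008099] [-1.79992783e+02 -2.89106739e-02 -1.79722040e+02] 18.2
```

View pics/w5.png

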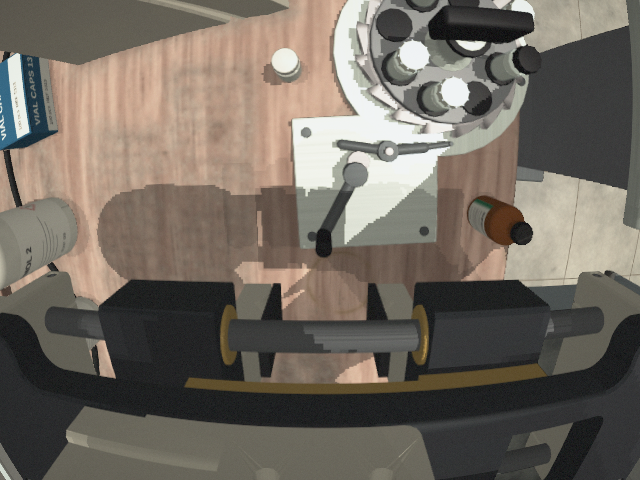

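```bash
python3 -m pendant '[[[0,0,-40,0,0,0],[0,0,-80,0,0,0],[0,0,-105,0,0,0],[0,0,-117,0,0,0],[0,0,-117,0,0,0]]]'
python3 -m pendant '[[[0,0,0,0,0,0],[0,0,0,0,0,0],[0,0,0,0,0,0],[0,0,0,0,0,0]]]' 1
python3 -m pendant '[[[-7.7,3.2,0,0,0,0],[-16.1,5.2,0,0,0,0],[-24.7,5.9,0,0,0,0],[-33.3,5.2,0,0,0,0]]]'
```

```text
clock: 18.92
tool_pos: [0.5262, 0.1582, 0.053]
orientation: [-180.0, -0.1, -179.7]
force: [-0.8, 0.0, 0.3]
opening: 0.0402
clock: 19.42
tool_pos: [0.5267, 0.1586, 0.0539]
orientation: [180.0, 0.1, -179.7]
force: [-0.1, 0.6, 2.4]
opening: 0.0114
clock: 19.92
tool_pos: [0.4956, 0.1663, 0.0543]
orientation: [179.8, 0.3, -179.6]
force: [5.6, 7.1, -3.0]
opening: 0.0115
```

```bash
python3 -m pendant '[[[-8.4,-2,0,0,0,0],[-16.4,-5.3,0,0,0,0],[-23.7,-9.8,0,0,0,0],[-30.3,-15.4,0,0,0,0],[-35.9,-22,0,0,0,0],[-35.9,-22,0,0,0,0]]]'
```

```text
clock: 20.68
tool_pos: [0.4584, 0.1426, 0.0544]
orientation: [179.9, 0.2, -179.6]
force: [2.7, 2.7, 4.9]
opening: 0.0112
```

```bash
python3 -m pendant '[[[-2.5,-3.8,0,0,0,0],[-4.6,-7.6,0,0,0,0],[-4.6,-7.6,0,0,0,0]]]'; python3 -m pendant '[[[-1,-2,0,0,0,0],[-1,-2,0,0,0,0],[-1,-2,0,0,0,0]]]'
```

```text
clock: 21.05
tool_pos: [0.4539, 0.135, 0.0542]
orientation: [179.9, 0.1, -179.6]
force: [2.1, 2.6, 7.4]
opening: 0.011
clock: 21.42
tool_pos: [0.453, 0.133, 0.0542]
orientation: [179.9, 0.1, -179.6]
force: [3.5, 2.1, 6.8]
opening: 0.0112
```

```bash
python3 -m pendant '[[[-1,-2,0,0,0,0],[-1,-2,0,0,0,0],[-1,-2,0,0,0,0]]]'
```

```text
clock: 21.8
tool_pos: [0.4527, 0.1322, 0.0543]
orientation: [179.8, 0.2, -179.6]
force: [2.7, 6.4, 3.5]
opening: 0.0111
```

```bash
python3 -m pendant '[[[0,0,0,0,0,0],[0,0,0,0,0,0],[0,0,0,0,0,0],[0,0,40,0,0,0],[0,0,90,0,0,0],[0,0,120,0,0,-10],[0,0,120,0,0,-20],[0,0,120,0,0,-20]]]' 0.09
python3 - <<'E'
from h import *
o=get_obs();print(o['tool_pos'],o['orientation'],o['clock'])
s=save('wrist','w6')
E
```

```text
clock: 22.8
tool_pos: [0.4501, 0.1296, 0.1732]
orientation: [-180.0, -0.0, 160.4]
force: [-0.4, -0.2, -0.6]
opening: 0.0396
[0.45006007 0.12957318 0.17324908] [-1.79981230e+02 -2.92213134e-02  1.60382311e+02] 22.8
```

View pics/w6.png

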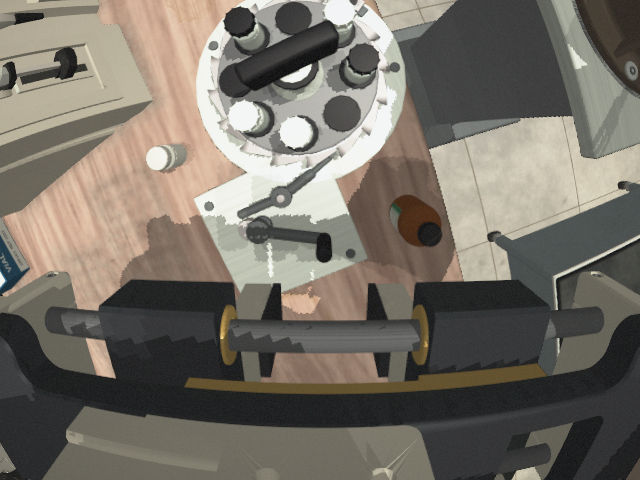

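Run:
```python
from h import *
s=dict(np.load('pics/w6.npz'));o=get_obs()
h,p=wray(s,o,257,230,.04),wray(s,o,323,239,.08);a,b=wray(s,o,235,78,.123),wray(s,o,322,38,.123)
print(h,p,a,b,np.degrees(np.arctan2(*(p-h)[1::-1])),np.degrees(np.arctan2(*(a-b)[1::-1])))
```

```text
[501.2 110.4  40. ] [449.  125.4  80. ] [460.3   8.7 123. ] [406.7   4.4 123. ] 163.96766064606402 4.586666872810835
```

```bash
python3 -m pendant '[[[-3,-20,0,0,0,-10],[-6,-40,0,0,0,-20],[-9,-60,0,0,0,-30],[-12,-80,0,0,0,-40],[-15,-100,0,0,0,-50],[-19.4,-125,0,0,0,-60],[-19.4,-125,-10,0,0,-65],[-19.4,-125,-50,0,0,-65],[-19.4,-125,-77,0,0,-65],[-19.4,-125,-77,0,0,-65]]]'
python3 -m pendant '[[[0,0,0,0,0,0],[0,0,0,0,0,0],[0,0,0,0,0,0],[0,0,0,0,0,0]]]' 1; sh m.sh
```

```text
clock: 24.1
tool_pos: [0.4292, 0.004, 0.0943]
orientation: [-179.7, 0.1, 95.5]
force: [0.1, 0.2, 0.4]
opening: 0.04
clock: 24.6
tool_pos: [0.4317, 0.0044, 0.0972]
orientation: [179.9, 0.1, 95.4]
force: [2.4, -5.8, 1.5]
opening: 0.0137
24.6 mz [-2.041 -0.878  0.243] F [ 2.4 -5.8  1.5] t6 -0.284 yaw 95.42
```

```bash
python3 -m pendant '[[[0.2,-0.5,0,0,0,3],[0.2,-0.5,0,0,0,6],[0.2,-0.5,0,0,0,9],[0.2,-0.5,0,0,0,12],[0.2,-0.5,0,0,0,15],[0.2,-0.5,0,0,0,18]]]'>/dev/null; sh m.sh
python3 -m pendant '[[[0,0,0,0,0,1.5],[0,0,0,0,0,3],[0,0,0,0,0,3]]]'>/dev/null; sh m.sh
python3 -m pendant '[[[0,0,0,0,0,1],[0,0,0,0,0,2],[0,0,0,0,0,2]]]'>/dev/null; sh m.sh
```

```text
25.35 mz [ 2.183  1.473 -0.42 ] F [-4.4  6.1  6.4] t6 -0.323 yaw 113.42
25.725 mz [ 2.667  1.918 -0.03 ] F [-5.5  7.3  6.8] t6 0.217 yaw 116.36
26.1 mz [ 3.008  2.123 -0.05 ] F [-6.1  7.5  6.6] t6 0.168 yaw 118.35
```

```bash
python3 -m pendant '[[[0,0,0,0,0,1],[0,0,0,0,0,1],[0,0,0,0,0,1]]]'>/dev/null; sh m.sh
```

```text
26.475 mz [ 3.197  2.171 -0.019] F [-6.4  8.4  7.5] t6 0.069 yaw 119.34
```

```bash
python3 -m pendant '[[[0,0,0,0,0,1],[0,0,0,0,0,1],[0,0,0,0,0,1]]]'>/dev/null; sh m.sh
python3 -m pendant '[[[0,0,0,0,0,0],[0,0,0,0,0,0],[0,0,0,0,0,0],[0,0,0,0,0,0],[0,0,0,0,0,0],[0,0,0,0,0,0],[0,0,0,0,0,0],[0,0,0,0,0,0],[0,0,0,0,0,0]]]' 0.09
python3 - <<'E'
from h import *
t=save('top','t7')
E
```

```text
26.85 mz [ 3.287  2.352 -0.013] F [-6.9  8.1  7.1] t6 0.075 yaw 120.34
clock: 27.98
tool_pos: [0.4314, 0.0044, 0.0963]
orientation: [-180.0, 0.0, 120.3]
force: [0.4, 0.7, 0.2]
opening: 0.0399
```

```bash
python3 -m pendant '[[[0,0,40,0,0,0],[0,0,80,0,0,0],[35,20,88,0,0,0],[65,38,88,0,0,0],[65,38,88,0,0,0]]]'
cat > bar.py <<'E'
from h import *
import sys
o=get_obs();s=save('wrist',sys.argv[1])
d=s['depth'];v,u=np.nonzero((d>0)&(np.arange(480)<270)[:,None]);dx,dy=u-s['cx'],v-s['cy'];r=np.hypot(dx,dy);t=r/s['fx']
z=d[v,u];P=np.c_[np.tan(t)*dx/r*z,np.tan(t)*dy/r*z,z];T=s['tool_from_camera']
Rw=R.from_euler('xyz',o['orientation'],degrees=True).as_matrix()
W=(P@T[:3,:3].T+T[:3,3])@Rw.T+o['tool_pos']
m=(np.hypot(W[:,0]-.43,W[:,1]-.005)<.04)&(W[:,2]>.117)&(W[:,2]<.135)
Q=W[m];e=np.linalg.svd(Q[:,:2]-Q[:,:2].mean(0),full_matrices=False)[2][0]
print(len(Q),Q.mean(0),Q.max(0),Q.min(0),'bar deg',np.degrees(np.arctan2(e[1],e[0]))%180,'carousel',np.radians(np.degrees(np.arctan2(e[1],e[0]))%180-3.4))
E
python3 bar.py w8
```

```text
clock: 28.65
tool_pos: [0.4979, 0.0434, 0.1841]
orientation: [-180.0, 0.0, 120.4]
force: [-0.4, -0.5, -0.8]
opening: 0.0399
2419 [0.42801587 0.00436132 0.1243344 ] [0.45760285 0.02265174 0.12680221] [ 0.39833507 -0.01422833  0.1201802 ] bar deg 26.092255231872198 carousel 0.39605456849907916
```

View pics/w8.png

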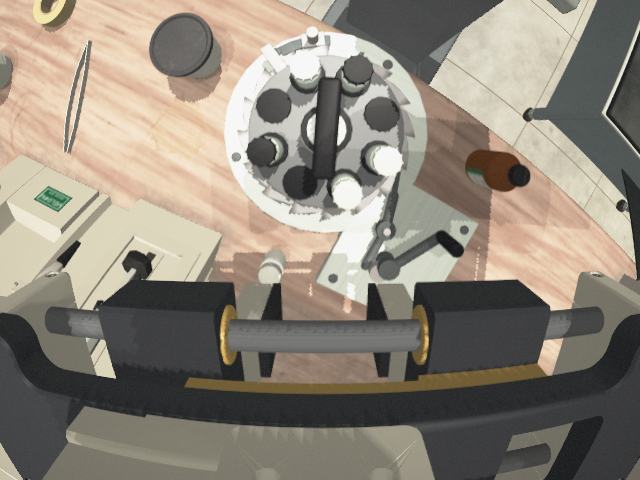

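```bash
python3 -m pendant '[[[-30,-18,0,0,0,-4.3],[-67.4,-39,0,0,0,-4.3],[-67.4,-39,-40,0,0,-4.3],[-67.4,-39,-75,0,0,-4.3],[-67.4,-39,-88,0,0,-4.3],[-67.4,-39,-88,0,0,-4.3]]]'
python3 -m pendant '[[[0,0,0,0,0,0],[0,0,0,0,0,0],[0,0,0,0,0,0],[0,0,0,0,0,0]]]' 1; sh m.sh
python3 -m pendant '[[[0,0,0,0,0,3],[0,0,0,0,0,6],[0,0,0,0,0,9],[0,0,0,0,0,12],[0,0,0,0,0,15],[0,0,0,0,0,18],[0,0,0,0,0,20],[0,0,0,0,0,20]]]'>/dev/null; sh m.sh
python3 -m pendant '[[[0,0,0,0,0,1.5],[0,0,0,0,0,3],[0,0,0,0,0,4.5],[0,0,0,0,0,4.5]]]'>/dev/null; sh m.sh
```

```text
clock: 29.45
tool_pos: [0.4285, 0.0031, 0.0961]
orientation: [-179.9, 0.0, 116.0]
force: [-0.0, -0.2, 0.8]
opening: 0.0403
clock: 29.95
tool_pos: [0.4291, 0.0043, 0.0969]
orientation: [179.9, -0.1, 116.0]
force: [-4.6, 5.9, 6.2]
opening: 0.0136
29.95 mz [ 2.404  1.549 -0.032] F [-4.6  5.9  6.2] t6 0.012 yaw 116.02
30.95 mz [ 3.281  2.216 -0.079] F [-7.8  8.3  7.2] t6 0.297 yaw 136.04
31.45 mz [ 3.441  2.494 -0.006] F [-7.6  9.8  8.1] t6 0.2 yaw 140.54
```

```bash
python3 -m pendant '[[[0,0,0,0,0,1],[0,0,0,0,0,2],[0,0,0,0,0,2.3],[0,0,0,0,0,2.3]]]'>/dev/null; sh m.sh
```

```text
31.95 mz [ 3.61   2.571 -0.012] F [-7.3  9.1  8.3] t6 0.08 yaw 142.82
```

Same torque drop as at the first click. Let go, settle, back off and check.

```bash
python3 -m pendant '[[[0,0,0,0,0,0],[0,0,0,0,0,0],[0,0,0,0,0,0],[0,0,0,0,0,0],[0,0,0,0,0,0],[0,0,0,0,0,0],[0,0,0,0,0,0],[0,0,0,0,0,0],[0,0,0,0,0,0]]]' 0.09
python3 -m pendant '[[[0,0,40,0,0,0],[0,0,80,0,0,0],[25,30,88,0,0,0],[46,60,88,0,0,0],[46,60,88,0,0,0],[46,60,88,0,0,0]]]'
python3 bar.py w9
```

```text
clock: 33.08
tool_pos: [0.429, 0.0035, 0.0964]
orientation: [-180.0, -0.0, 142.8]
force: [0.1, 0.5, -0.0]
opening: 0.0401
clock: 33.83
tool_pos: [0.4745, 0.0633, 0.184]
orientation: [-179.9, -0.0, 142.9]
force: [-0.0, -0.4, -1.3]
opening: 0.0401
2431 [0.4277917  0.00422202 0.12430003] [0.45182128 0.03085921 0.12682445] [ 0.40352982 -0.02244913  0.12070927] bar deg 48.57277730633313 carousel 0.7884136962656882
```

View pics/w9.png

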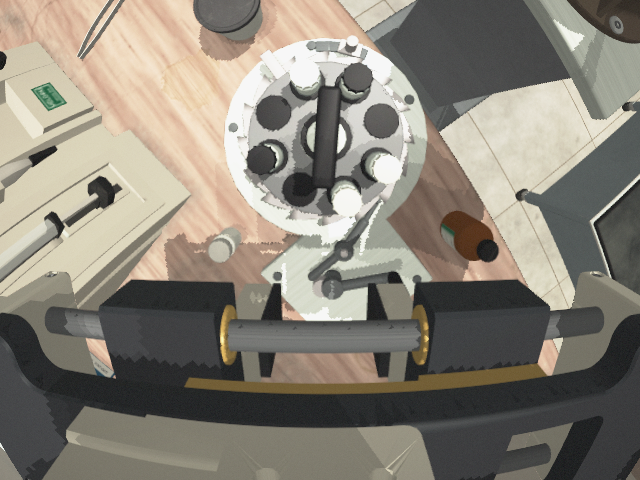

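Carousel at 0.788 rad, lever home, gripper clear of everything and holding nothing.

```bash
python3 -c "
from plant import *
print(close_job())"
```

```text
the job is handed in; nothing more can be done
None
```

I re-zeroed the carousel, advanced it two clicks and handed the job in at about 34 s of the 72 s allowed. No verdict was reported.

**What I did:**
- I swung the lever over until it met its end.
- I turned the knob back until the lug met the stop, at a carousel angle of about 0.05 rad.
- I swung the lever home until it met its end.
- I advanced two clicks, letting go for about a second after each.

**Last checks:**
- After the first click the carousel measured 0.396 rad, against 0.393 nominal.
- At the end it measured 0.788 rad, against 0.785 nominal.
- The gripper was open and clear. The lever looked home, and the bystanders in view looked undisturbed; I did not measure their positions.

**What disagreed or fell short:**
- **Zero stop:** I pressed harder than intended because I sent three steps without checking between them. The torque peaked at about 0.75 N m, roughly 9 N on the post. That is above the gentle range of up to 0.5 N m but below the 12 N limit, and I backed off at once.
- **Lever angle:** the wrist camera gave a lever direction about 10° off the nominal home direction. It had shown nearly the same offset at the start, when the lever was home, so I took it as camera error. I relied on the lever's resistance at its end instead.

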